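# Roll the cap strips home on a deep-well plate

## Task

Take the sealing roller from its tray and roll it along the deep-well plate, pressing with a firm, steady force of about 12 N and never more than 25 N, until every cap strip of the white sheet is fully home. Press the caps only with the roller's drum, never with the gripper. Then stand the roller back upright on its feet in the tray and let go, leaving the other things on the bench where they are.

Things in the scene. Friction and masses are not known exactly. Their poses are not given: they have to be found in the camera images.
- plate: Deep-well plate (128 x 86) standing on spacers in an aluminium nest (156 x 110 x 8) fixed to the bench. Origin: centre of the nest's underside; x along the plate, y across, z up. Spacers differ: the plate's deck is 35 to 47 above the origin and may lean up to 0.02 rad lengthwise; this pose does not show it. Eight cap strips, edge to edge, make one white sheet 103 (x) by 79 (y).
- tray: Shallow grey instrument tray fixed to the bench, 170 x 170, rim 14 high, wall and floor 4 thick. Origin: centre of its underside.
- roller: Hand sealing roller, about 0.42 kg, standing on two steel feet in the tray: two cheeks (107 over all along y) hold a black rubber drum below and a grip bar above. Origin: between the feet at their soles, z up; rolls along its x. Drum axis along y, 21.5 above the origin; drum 35 dia, 84 long, lowest line 4 above the soles. Soles 60 long (x), at y = 46 to 54 either side, clear of the sheet.
- grip (a point): Centre of the roller's grip bar, 81.5 above the soles and 77.5 above the drum's lowest line. The bar is 22 wide (x), 24 tall (z), 92 free length along y between the cheeks; take it from above, in the middle, fingers closing along the roller's x. 34 mm free between drum and bar.
- drum (a joint): Turn of the rubber drum in its cheeks, rad, free running both ways, 0 at the start; 17.5 mm of rolling for each rad. Every push on the sheet counts as force, the slanting ones on the edges of half-pressed strips too: up to a fifth more than the net downward push.
- strip1 (a joint): How far cap strip 1 of 8 is pressed down: 0 = as laid on, its top 9 mm above the deck; 0.004 = fully home, top 5 mm above the deck. Strips are 13 mm apart along the plate's x, this one at x = -45.5 mm. It sinks at 3 to 4 N and stays where it is pressed. The drum bears on two to three strips at once.
- strip2 (a joint): How far cap strip 2 of 8 is pressed down: 0 = as laid on, its top 9 mm above the deck; 0.004 = fully home, top 5 mm above the deck. Strips are 13 mm apart along the plate's x, this one at x = -32.5 mm. It sinks at 3 to 4 N and stays where it is pressed.
- strip3 (a joint): How far cap strip 3 of 8 is pressed down: 0 = as laid on, its top 9 mm above the deck; 0.004 = fully home, top 5 mm above the deck. Strips are 13 mm apart along the plate's x, this one at x = -19.5 mm. It sinks at 3 to 4 N and stays where it is pressed.
- strip4 (a joint): How far cap strip 4 of 8 is pressed down: 0 = as laid on, its top 9 mm above the deck; 0.004 = fully home, top 5 mm above the deck. Strips are 13 mm apart along the plate's x, this one at x = -6.5 mm. It sinks at 3 to 4 N and stays where it is pressed.
- strip5 (a joint): How far cap strip 5 of 8 is pressed down: 0 = as laid on, its top 9 mm above the deck; 0.004 = fully home, top 5 mm above the deck. Strips are 13 mm apart along the plate's x, this one at x = +6.5 mm. It sinks at 3 to 4 N and stays where it is pressed.
- strip6 (a joint): How far cap strip 6 of 8 is pressed down: 0 = as laid on, its top 9 mm above the deck; 0.004 = fully home, top 5 mm above the deck. Strips are 13 mm apart along the plate's x, this one at x = +19.5 mm. It sinks at 3 to 4 N and stays where it is pressed.
- strip7 (a joint): How far cap strip 7 of 8 is pressed down: 0 = as laid on, its top 9 mm above the deck; 0.004 = fully home, top 5 mm above the deck. Strips are 13 mm apart along the plate's x, this one at x = +32.5 mm. It sinks at 3 to 4 N and stays where it is pressed.
- strip8 (a joint): How far cap strip 8 of 8 is pressed down: 0 = as laid on, its top 9 mm above the deck; 0.004 = fully home, top 5 mm above the deck. Strips are 13 mm apart along the plate's x, this one at x = +45.5 mm. It sinks at 3 to 4 N and stays where it is pressed.
- dishes: Bystander: stack of four petri dishes, 90 dia, 62 tall. Origin: centre of its underside.
- vial: Bystander: small brown screw-cap vial, 34 dia, 62 tall. Origin: centre of its underside.
- media: Bystander: brown media bottle, 72 dia, 150 tall. Origin: centre of its underside.
- tipbox: Bystander: blue pipette-tip box with clear lid, 84 x 124 x 65. Origin: centre of its underside.
- beaker: Bystander: empty glass beaker, 66 dia, 70 tall. Origin: centre of its underside.
- tubes: Bystander: white rack of capped tubes, 70 x 140, 99 tall. Origin: centre of its underside.
- burner: Bystander: steel laboratory burner, base 84 dia, 150 tall. Origin: centre of its underside.
Not all that is in view belongs to the job. There is more than one size of the tray; the job needs the larger.

How it is judged:
By the outcome, as a careful person would: the job done as asked, in the order asked, and still so for the second after the job is handed in, with the robot touching nothing.
It also fails if it takes over 67 s, if anything falls off the work surface, if the arm or the gripper's body presses on something with over 40 N, if the wrist force passes 120 N, or if a joint passes its speed limit or range.

## Robot

A 6-joint arm with a two-finger parallel gripper is mounted at the origin on the work surface. World frame = base frame: x ahead of the robot, y to its left, z up, the work surface at z = 0. Lengths are in m, angles in degrees, forces in N, time in s.
With the tool pointing down it reaches from about 0.3 to 0.75 m from the base axis. Payload 8.5 kg.
Tool frame: the origin (TCP) lies on the centre line of the jaws, within the pads' length; the fingertips stand 17 mm ahead of it and the grasp point (between the pads) lies 2 mm behind it (env.tcp_to_tips is the distance from the TCP to the fingertips, in m); z points along the fingers, y is the line along which they close (so a half turn about z gives the same grasp; the last joint's range is limited). The gripper opens to 85 mm and grips with 20 to 120 N. Pads are 22 mm wide; open, the fingers measure 114 mm over their backs; the gripper's body (76 mm by 85 mm) begins 54 mm behind the grasp point. The pads swing forward as they close: fully open they stand 13 mm farther back than shut.
Start: joints at [-88.768, 21.807, 74.336, -0, 83.858, -12.336], TCP at [0.129, -0.535, 0.248] pointing down, gripper open.
Joint ranges: [-178.18, 178.18], [-50.72, 133.34], [12.68, 142.11], [-81.47, 261.47], [9.98, 163.14], [-165.26, 165.26]. Speed limits (degrees/s): [136.94, 136.94, 180, 180, 180, 180].

## Interface

Orientations are given as a 3x3 rotation matrix whose columns are the frame's x, y, z axes.
In Python, from rig import env gives the robot as it stands. The module is installed in compiled form; this text tells all that it offers.
- The arm moves only by the shell command python3 -m pendant 'ROWS' [FORCE]. ROWS is JSON, a list of rows, each a list of 7 numbers: the opening, from 0 (shut) to 1 (fully open), then the shift along the tool's x, y, z in m, then the turn, a rotation vector about the tool's x, y, z in rad. A call has 1 to 5 rows; each row is the pose to reach, as a shift and turn from the pose commanded when the call began, along the tool's axes at that moment; what a row does not reach only later rows make up. A row lasts 1/8 s, in which the tool goes at most 62.5 mm and 10.7 degrees, less where a joint would pass 70% of its speed; a pose out of reach is approached as far as the arm can. A call with a gripper value outside its range is refused whole. The fingers move at their own pace and stop on an object; FORCE is the grip in N (left out, the last holds). Time passes only in rows, so rows that repeat a pose let the fingers close. It gives the time, the measured TCP pose, the force, the opening and the grip force at its end, in the units of the state.
- env.observe(): the state, without advancing time (a new reading comes with each control period).
- env.get_image(name): name is "side" or "top" or "wrist"; returns a dict with "image" (400x640x3 uint8, blue, green, red), "fx", "fy", "cx", "cy" (pixels), "pose" (4x4, takes a point from camera to world coordinates). Camera axes: x right, y up, looking along -z (the intrinsics and any distortion apply to the point x, -y, -z); pixel columns grow to the right and rows downward; lengths in m; the calibration is good to about 2 mm. A picture is of the moment at which its call begins. There is no depth.
- env.close_job(): hands the job in; it is judged then, once.
Trained networks look in the newest picture that a camera, given by its name, has taken for a name from the list of things; names that differ only in an ending like _2 or _b are one class to them, and where a whole thing is asked for, a point or a joint stands for the part that bears it (a point fixed in the world has none). Each returns a list of dicts, best first, with "conf" (0 to 1); they miss things now and then, are a little off and sometimes report something else, mostly with a low value. They report only what shows in the picture. A call takes as long as a camera call. They do not tell look-alikes from the thing itself.
- env.find_in(camera, thing): "bbox" ([centre column, centre row, width, height] in pixels, round what is visible of it).
- env.trace(camera, thing): "mask" (400x640 bool, what is visible of it) and "bbox" ([centre column, centre row, width, height] in pixels, round what is visible of it).
- env.tip_of(camera, thing): "centre" ([column, row] in pixels: a listed point, or the origin of a listed thing).
The state is a dict: "time_s": time; "q": joint angles; "qvel": joint speeds; "joint_efforts": joint torques, N m; "position": TCP position; "tool_rot": TCP orientation; "ft_force": force on the tool from outside, world axes, zero at the start; "wrist_torque": the same for the moment, N m; "grip_width": finger opening in m; "gripper_force": force on a finger pad.
Only numpy, scipy, OpenCV 4.12 (cv2) and the standard library are available. Lean on these libraries where they do the work, as an engineer would, in place of code of your own. Each camera call takes 0.05 s, during which the arm holds its last target. There are 200 camera calls.

## Working session

There is one attempt and no reset: what is moved stays moved. The work goes in short steps, Python scripts to look and compute and a shell command to move; the robot and the scene stay as the last step left them, time stands still between calls to the robot, and variables do not carry over. Pictures are saved under pics/ and viewed, at most 10 in all, crops included, and the job is handed in when it is done.

```bash
mkdir -p pics
cat > h.py <<'E'
import numpy as np, cv2
from rig import env
def ray(im,px):
    K=np.array([[im['fx'],0,im['cx']],[0,im['fy'],im['cy']],[0,0,1.]])
    d=np.linalg.inv(K)@[px[0],px[1],1]; d=np.array([d[0],-d[1],-d[2]])
    P=np.array(im['pose']); return P[:3,3],P[:3,:3]@d
def onz(im,px,z):
    o,d=ray(im,px); return o+d*(z-o[2])/d[2]
def proj(im,p):
    P=np.array(im['pose']); c=P[:3,:3].T@(np.array(p)-P[:3,3]); return np.array([im['fx']*c[0]/-c[2]+im['cx'], im['fy']*-c[1]/-c[2]+im['cy']])
E
python3 - <<'E'
from h import *
ims={}
for c in('top','side'):
    im=env.get_image(c); cv2.imwrite(f'pics/{c}0.png',im['image']); print(c,im.keys(),np.round(im['pose'],3).tolist(),im['fx'],im['cx'],im['cy'])
    for t,z in(('plate',0),('tray',0),('roller',0),('grip',.0855)):
        for r in env.tip_of(c,t)[:3]: print(t,np.round(r['centre'],1),round(r['conf'],2),np.round(onz(im,r['centre'],z),3))
        for r in env.find_in(c,t)[:3]: print('  box',np.round(r['bbox'],0),round(r['conf'],2))
s=env.observe(); print({k:np.round(v,3).tolist() for k,v in s.items()}, env.tcp_to_tips)
E
```

```text
top dict_keys(['image', 'fx', 'fy', 'cx', 'cy', 'pose']) [[0.011, 0.986, -0.168, 0.265], [-1.0, 0.012, 0.005, -0.001], [0.007, 0.168, 0.986, 1.283], [0.0, 0.0, 0.0, 1.0]] 411.821662096597 314.3682134349854 195.94355273799067
plate [359.3 187.1] 0.92 [ 0.514 -0.15   0.   ]
  box [360. 190.  50.  37.] 0.69
  box [363. 184.   4.  27.] 0.56
tray [310.8 199.1] 0.75 [0.474 0.003 0.   ]
tray [200.8 287.4] 0.72 [0.198 0.334 0.   ]
tray [250.8 173.2] 0.68 [0.555 0.196 0.   ]
  box [204. 286.  49.  47.] 0.87
  box [250. 173.  56.  53.] 0.67
roller [253.6 175.5] 0.73 [0.547 0.186 0.   ]
  box [254. 171.  17.  44.] 0.77
grip [248.9 170.9] 0.93 [0.542 0.188 0.085]
grip [424.3 226.6] 0.66 [ 0.383 -0.329  0.085]
  box [434. 224.  27.  25.] 0.71
  box [255. 174.  26.  41.] 0.61
side dict_keys(['image', 'fx', 'fy', 'cx', 'cy', 'pose']) [[-0.805, 0.429, -0.411, -0.105], [-0.593, -0.578, 0.561, 0.821], [0.003, 0.695, 0.719, 1.126], [0.0, 0.0, 0.0, 1.0]] 477.22160627102403 325.23849126606297 197.84362757735286
plate [348.7 186.2] 0.6 [ 0.506 -0.147  0.   ]
  box [349. 183.  50.  47.] 0.88
tray [275.1 24
[... 166 characters left out ...]
7.] 0.2
roller [274.  241.7] 0.88 [0.552 0.184 0.   ]
roller [274.4 243.7] 0.72 [0.546 0.189 0.   ]
  box [277. 232.  40.  42.] 0.82
  box [245. 193.  32.  30.] 0.72
grip [275.6 219.3] 0.73 [0.553 0.166 0.085]
  box [270. 304.  34.  50.] 0.58
  box [277. 231.  38.  36.] 0.55
{'time_s': 0.9, 'q': [-88.768, 21.807, 74.338, -0.0, 83.858, -12.337], 'qvel': [0.017, -0.04, 0.023, 0.014, 0.028, -0.026], 'joint_efforts': [0.001, -44.832, -23.146, -0.0, 0.001, 0.0], 'position': [0.129, -0.535, 0.248], 'tool_rot': [[0.972, 0.235, -0.0], [0.235, -0.972, 0.0], [0.0, -0.0, -1.0]], 'ft_force': [-0.866, 0.003, -0.07], 'wrist_torque': [0.016, -0.028, -0.026], 'gripper_force': 0.0, 'grip_width': 0.085} 0.017
```

Run:
```python
import cv2
a=cv2.imread('pics/top0.png')[80:350,150:510]; cv2.imwrite('pics/a.png',cv2.resize(a,(800,600)))
a=cv2.imread('pics/side0.png')[90:390,180:500]; cv2.imwrite('pics/b.png',cv2.resize(a,(640,600)))
```

```text
(no output)
```

View pics/a.png

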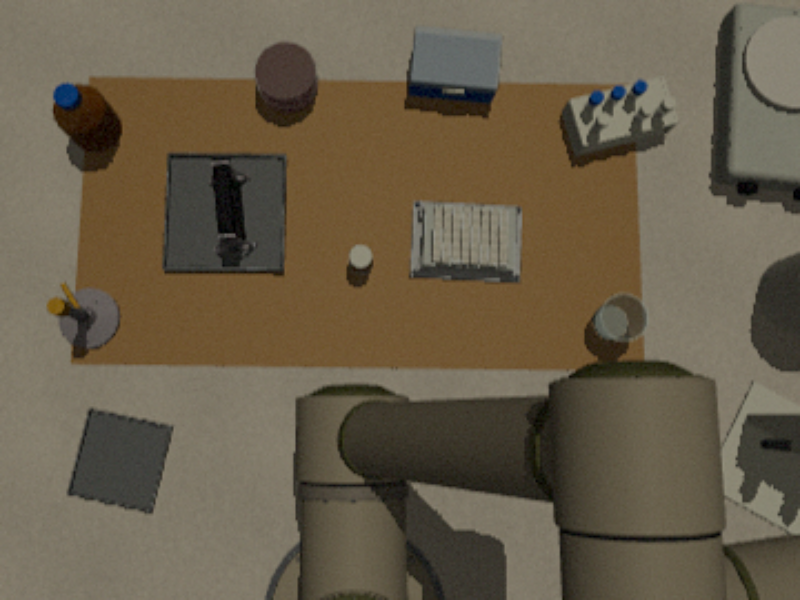

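View pics/b.png

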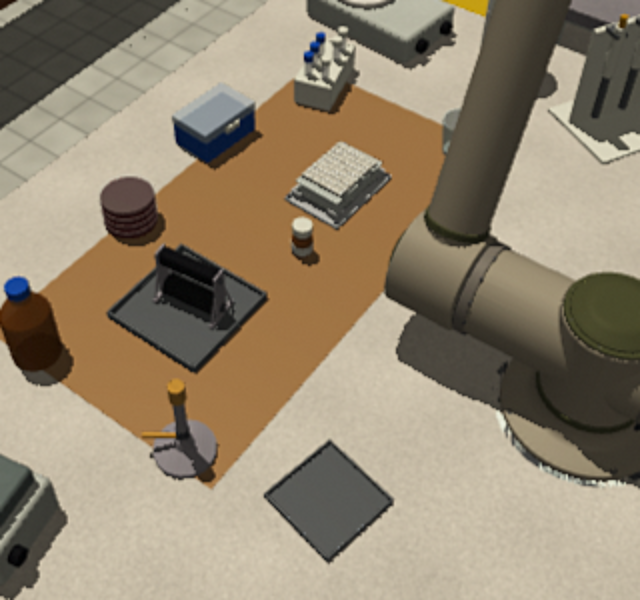

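The roller (253,177 px in the top view) stands in the larger tray (250,173). The smaller tray (204,286) is a decoy, as is the tool holder at the right edge. The plate is at (360,188), with the vial between at (312,196). I'll move over the plate first and look with the wrist camera.

```bash
python3 -m pendant '[[1,0.05,-0.03,-0.02,0,0,0.04],[1,0.1,-0.06,-0.03,0,0,0.08],[1,0.15,-0.09,-0.04,0,0,0.12],[1,0.2,-0.12,-0.05,0,0,0.16],[1,0.25,-0.15,-0.06,0,0,0.2]]'; python3 -m pendant '[[1,0.05,-0.02,-0.01,0,0,0.02],[1,0.1,-0.04,-0.03,0,0,0.037],[1,0.15,-0.065,-0.04,0,0,0.037],[1,0.19,-0.085,-0.05,0,0,0.037],[1,0.19,-0.085,-0.05,0,0,0.037]]'
python3 - <<'E'
from h import *
im=env.get_image('wrist'); cv2.imwrite('pics/w1.png',im['image']); print(np.round(im['pose'],4).tolist(),im['fx'],im['fy'],im['cx'],im['cy'])
for t in('plate','strip1','strip8'):
    for r in env.tip_of('wrist',t)[:2]: print(t,np.round(r['centre'],1),round(r['conf'],2),np.round(onz(im,r['centre'],0),4))
    for r in env.find_in('wrist',t)[:2]: print('  box',np.round(r['bbox'],0),round(r['conf'],2))
s=env.observe(); print(s['time_s'],s['position'],s['tool_rot'])
E
```

```text
time_s: 1.52
position: [0.3379, -0.3287, 0.3088]
tool_rot: [[0.999, 0.035, 0.0], [0.035, -0.999, -0.0], [0.0, 0.0, -1.0]]
ft_force: [0.1, -1.5, -0.0]
grip_width: 0.0852
gripper_force: 0.0
time_s: 2.15
position: [0.5256, -0.2367, 0.3582]
tool_rot: [[1.0, 0.003, 0.001], [0.003, -1.0, -0.0], [0.001, 0.0, -1.0]]
ft_force: [-0.5, -0.2, -0.3]
grip_width: 0.0854
gripper_force: 0.0
[[0.0041, 0.9622, 0.2725, 0.5927], [-1.0, 0.0038, 0.0016, -0.2381], [0.0004, -0.2725, 0.9622, 0.4841], [0.0, 0.0, 0.0, 1.0]] 316.5833180533607 316.5833180533607 319.62715983473953 198.59755781731496
plate [262.3 166.7] 0.56 [ 0.5065 -0.1501  0.    ]
  box [262. 168. 109.  77.] 0.89Traceback (most recent call last):
  File "<stdin>", line 4, in <module>
ValueError: it knows: beaker, burner, dishes, grip, media, plate, roller, tipbox, tray, tubes, vial
```

View pics/w1.png

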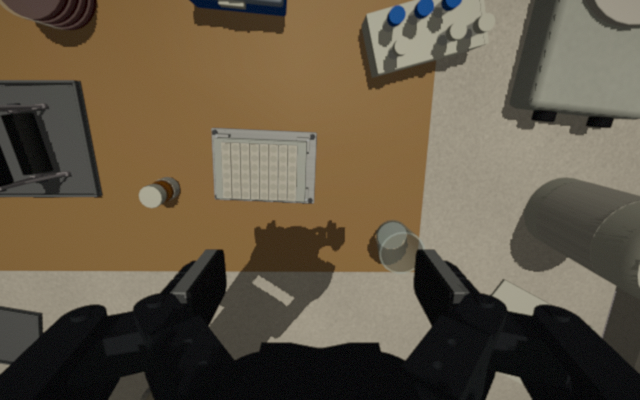

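The wrist view shows the plate nest with corners near (213,130), (317,133), (313,204) and (216,198). The roller in its tray is at the left edge and the vial at (158,192). Next I'll measure the plate's pose from masks.

```bash
cat > plate.py <<'E'
from h import *
def fit(cam):
    im=env.get_image(cam); m=env.trace(cam,'plate')[0]
    mk=m['mask'].astype(np.uint8)
    c=max(cv2.findContours(mk,0,cv2.CHAIN_APPROX_NONE)[0],key=cv2.contourArea)[:,0,:]
    for z,n,pts in((.008,'nest',c),):
        w=np.array([onz(im,p,z)[:2] for p in pts])
        print(cam,n,m['conf'],cv2.minAreaRect((w*1000).astype(np.float32)))
    g=im['image'].astype(int); hsv=cv2.cvtColor(im['image'],cv2.COLOR_BGR2HSV)
    v=np.where(mk>0,hsv[...,2],0); print(np.percentile(v[mk>0],[10,30,50,70,90]), np.percentile(hsv[...,1][mk>0],[10,50,90]))
    x,y,w,h=cv2.boundingRect(mk); cr=im['image'][y-8:y+h+8,x-8:x+w+8]
    cv2.imwrite(f'pics/plate_{cam}.png',cv2.resize(cr,None,fx=5,fy=5,interpolation=cv2.INTER_CUBIC)); print(x-8,y-8)
E
python3 -c "
from plate import *
fit('wrist');fit('top')"
```

```text
wrist nest 0.85 ((508.8036193847656, -153.44834899902344), (155.5258331298828, 109.8056411743164), 87.7000961303711)
[131. 145. 150. 156. 164.] [19. 35. 38.]
202 118
top nest 0.72 ((548.21435546875, 194.3008575439453), (174.85369873046875, 173.39724731445312), 0.7755242586135864)
[49. 67. 69. 71. 74.] [11. 22. 39.]
215 140
```

View pics/plate_wrist.png

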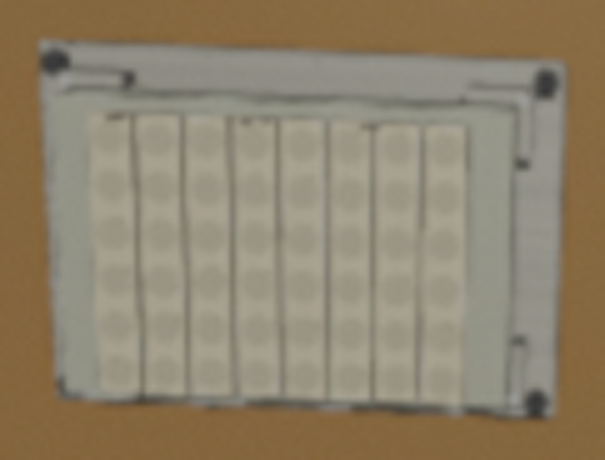

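```bash
python3 -m pendant '[[1,0.01,-0.06,0,0,0,0],[1,0.02,-0.12,0,0,0,0],[1,0.02,-0.18,0,0,0,0],[1,0.02,-0.24,0,0,0,0],[1,0.02,-0.30,0,0,0,0]]' >/dev/null; python3 -m pendant '[[1,0.01,-0.06,0.02,0,0,0],[1,0.02,-0.11,0.04,0,0,0],[1,0.02,-0.12,0.04,0,0,0],[1,0.02,-0.12,0.04,0,0,0]]'
python3 - <<'E'
from h import *
im=env.get_image('wrist'); cv2.imwrite('pics/w2.png',im['image'])
for t,z in(('tray',0),('roller',.004),('grip',.0855)):
    for r in env.tip_of('wrist',t)[:2]: print(t,np.round(r['centre'],1),round(r['conf'],2),np.round(onz(im,r['centre'],z),4))
    for r in env.trace('wrist',t)[:2]:
        print('  box',np.round(r['bbox'],0),round(r['conf'],2))
        c=np.concatenate(cv2.findContours(r['mask'].astype(np.uint8),0,1)[0])[:,0]
        zz={'tray':.014,'roller':.09,'grip':.09}[t]
        print(cv2.minAreaRect(np.array([onz(im,p,zz)[:2]*1000 for p in c],np.float32)))
E
```

```text
time_s: 3.62
position: [0.5637, 0.1815, 0.3187]
tool_rot: [[1.0, 0.0, 0.001], [0.0, -1.0, -0.0], [0.001, 0.0, -1.0]]
ft_force: [-0.9, 0.2, 1.0]
grip_width: 0.0855
gripper_force: 0.0
tray [238.6 366.2] 0.92 [0.2058 0.3184 0.    ]
tray [308.2 170.7] 0.83 [0.5462 0.1959 0.    ]
  box [239. 347.  41.  23.] 0.91
((263.4012756347656, 308.4565734863281), (45.3763427734375, 50.9082145690918), 26.253925323486328)
  box [310. 170. 134. 124.] 0.77
((546.2433471679688, 190.15213012695312), (169.350830078125, 169.55978393554688), 0.18150536715984344)
roller [318.9 174.9] 0.67 [0.5409 0.1806 0.004 ]
  box [318. 184.  50.  99.] 0.57
((546.968994140625, 178.71389770507812), (115.9427261352539, 47.5605583190918), 6.203227519989014)
grip [318.3 185.3] 0.85 [0.5452 0.1812 0.0855]
  box [316. 183.  53.  98.] 0.61
((546.626953125, 178.5867919921875), (116.7822494506836, 46.991539001464844), 7.786341667175293)
  box [579.  19. 116.  38.] 0.23
((716.6176147460938, -82.7588882446289), (35.99971008300781, 122.84882354736328), 0.04797297716140747)
```

View pics/w2.png

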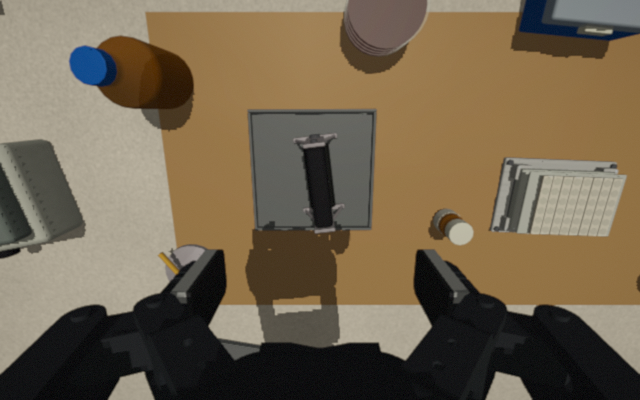

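The roller's bar runs from about (316,140) to (324,228), slightly turned, and the cheeks show at both ends. Next I'll fit the dark bar.

Run:
```python
from h import *
import rig
im=env.get_image('wrist'); g=im['image'].max(2)
m=np.zeros_like(g); m[142:210,290:350]=(g[142:210,290:350]<30); print(m.sum())
n,l,st,ce=cv2.connectedComponentsWithStats(m); k=1+np.argmax(st[1:,4]); print(st[k],ce[k])
rows=[(r,np.where(l[r]==k)[0]) for r in range(142,210,6)]
print([(r,c.min(),c.max()) for r,c in rows if len(c)])
c=np.concatenate(cv2.findContours((l==k).astype(np.uint8),0,1)[0])[:,0]
for z in(.0975,): print(cv2.minAreaRect(np.array([onz(im,p,z)[:2]*1000 for p in c],np.float32)))
```

```text
1445
[ 303  144   31   66 1445] [318.33633218 178.21591696]
[(148, np.int64(315), np.int64(326)), (154, np.int64(303), np.int64(327)), (160, np.int64(304), np.int64(328)), (166, np.int64(305), np.int64(328)), (172, np.int64(306), np.int64(329)), (178, np.int64(306), np.int64(330)), (184, np.int64(307), np.int64(331)), (190, np.int64(308), np.int64(331)), (196, np.int64(309), np.int64(332)), (202, np.int64(310), np.int64(333)), (208, np.int64(312), np.int64(329))]
((555.9495849609375, 180.65235900878906), (73.98381805419922, 27.385334014892578), 7.0582966804504395)
```

```bash
python3 -m pendant '[[1,-0.01,0,0.04,0,0,-0.06],[1,-0.018,0,0.08,0,0,-0.123],[1,-0.018,0,0.118,0,0,-0.123],[1,-0.018,0,0.118,0,0,-0.123]]'
python3 - <<'E'
from h import *
im=env.get_image('wrist'); cv2.imwrite('pics/w3.png',im['image'])
print(np.round(proj(im,[.546,.181,.0975]),1))
for r in env.tip_of('wrist','grip')[:2]: print(np.round(r['centre'],1),round(r['conf'],2),np.round(onz(im,r['centre'],.0855),4))
E
```

```text
time_s: 4.53
position: [0.5447, 0.1814, 0.1984]
tool_rot: [[0.993, 0.122, -0.005], [0.122, -0.993, -0.001], [-0.005, -0.0, -1.0]]
ft_force: [-0.5, 0.1, 0.7]
grip_width: 0.0854
gripper_force: 0.0
[318.4 199.8]
[317.8 198.6] 0.94 [0.5434 0.1812 0.0855]
```

View pics/w3.png

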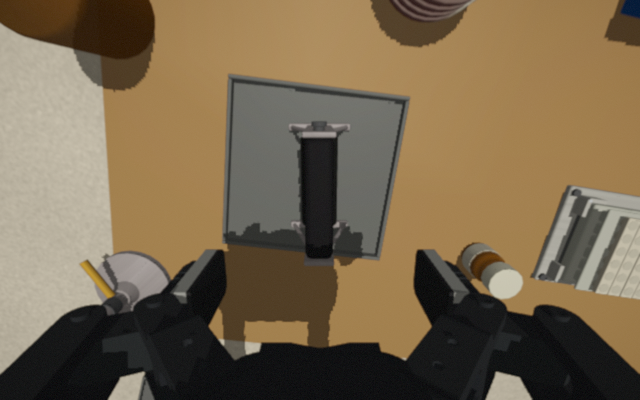

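The bar is centred at col ~319, rows 137–258, and lies parallel to the tool's x. I'll descend.

```bash
python3 -m pendant '[[1,0,0,0.04,0,0,0],[1,0,0,0.07,0,0,0],[1,0,0,0.09,0,0,0],[1,0,0,0.1,0,0,0],[1,0,0,0.1,0,0,0]]'
python3 - <<'E'
from h import *
im=env.get_image('wrist'); cv2.imwrite('pics/w4.png',im['image'])
for r in env.tip_of('wrist','grip')[:2]: print(np.round(r['centre'],1),round(r['conf'],2),np.round(onz(im,r['centre'],.0855),4))
g=im['image'].max(2)
for c in(310,320,330): print(c, g[80:400:6,c].tolist())
E
```

```text
time_s: 5.25
position: [0.5463, 0.1818, 0.1011]
tool_rot: [[0.992, 0.122, 0.001], [0.122, -0.992, 0.0], [0.001, 0.0, -1.0]]
ft_force: [-0.1, -0.0, 0.6]
grip_width: 0.0853
gripper_force: 0.0
[317.4 255.6] 0.6 [0.5442 0.1812 0.0855]
310 [121, 63, 129, 129, 129, 127, 125, 126, 125, 66, 101, 65, 101, 170, 39, 34, 34, 32, 34, 35, 37, 36, 36, 34, 35, 35, 35, 34, 31, 36, 34, 33, 19, 18, 19, 19, 19, 17, 17, 19, 15, 15, 18, 16, 18, 21, 24, 21, 20, 23, 19, 21, 19, 20]
320 [120, 56, 121, 130, 129, 128, 127, 126, 126, 91, 101, 92, 100, 173, 39, 33, 39, 33, 34, 35, 35, 35, 36, 35, 37, 36, 33, 34, 36, 35, 33, 33, 17, 21, 18, 17, 17, 14, 22, 19, 16, 18, 15, 14, 16, 25, 22, 19, 23, 20, 24, 21, 23, 19]
330 [146, 76, 82, 128, 129, 127, 127, 126, 125, 95, 102, 102, 99, 177, 40, 34, 33, 36, 34, 35, 33, 34, 36, 35, 36, 35, 36, 36, 34, 34, 34, 34, 34, 20, 21, 16, 22, 13, 17, 21, 17, 16, 17, 20, 13, 22, 22, 20, 21, 22, 25, 22, 22, 18]
```

```bash
python3 -m pendant '[[1,-0.001,0,0.01,0,0,0],[1,-0.001,0,0.017,0,0,0],[1,-0.001,0,0.017,0,0,0]]' | head -2; python3 -m pendant '[[0,0,0,0,0,0,0],[0,0,0,0,0,0,0],[0,0,0,0,0,0,0],[0,0,0,0,0,0,0],[0,0,0,0,0,0,0]]' 100
```

```text
time_s: 5.72
position: [0.5444, 0.1816, 0.0827]
time_s: 6.35
position: [0.5448, 0.1818, 0.0837]
tool_rot: [[0.992, 0.123, 0.001], [0.123, -0.992, 0.0], [0.001, -0.0, -1.0]]
ft_force: [-1.9, 0.9, 4.3]
grip_width: 0.0201
gripper_force: 97.8
```

```bash
python3 -m pendant '[[0,0,0,-0.01,0,0,0],[0,0,0,-0.04,0,0,0],[0,0,0,-0.08,0,0,0],[0,0,0,-0.12,0,0,0],[0,0,0,-0.12,0,0,0]]'; python3 -m pendant '[[0,-0.015,0.06,0,0,0,0.04],[0,-0.03,0.12,0,0,0,0.08],[0,-0.045,0.17,0,0,0,0.12],[0,-0.06,0.23,0,0,0,0.163],[0,-0.069,0.2835,0,0,0,0.163]]' ; python3 -m pendant '[[0,0,0,0,0,0,0],[0,0,0,0,0,0,0]]'
python3 - <<'E'
from h import *
im=env.get_image('wrist'); cv2.imwrite('pics/w5.png',im['image'])
for r in env.trace('wrist','plate')[:2]:
    c=np.concatenate(cv2.findContours(r['mask'].astype(np.uint8),0,1)[0])[:,0]
    print(r['conf'],r['bbox'],cv2.minAreaRect(np.array([onz(im,p,.008)[:2]*1000 for p in c],np.float32)))
for t,z in(('vial',0),):
    for r in env.tip_of('wrist',t)[:1]: print(t,np.round(onz(im,r['centre'],z),4))
E
```

```text
time_s: 6.98
position: [0.5455, 0.1817, 0.2059]
tool_rot: [[0.992, 0.123, 0.005], [0.123, -0.992, 0.001], [0.006, 0.0, -1.0]]
ft_force: [-0.3, 0.9, -4.7]
grip_width: 0.0205
gripper_force: 98.7
time_s: 7.6
position: [0.5096, -0.1099, 0.2015]
tool_rot: [[0.999, -0.041, -0.003], [-0.041, -0.999, 0.001], [-0.003, -0.001, -1.0]]
ft_force: [0.8, -0.7, -5.1]
grip_width: 0.0205
gripper_force: 99.4
time_s: 7.85
position: [0.5103, -0.1078, 0.2019]
tool_rot: [[0.999, -0.041, -0.003], [-0.041, -0.999, 0.002], [-0.003, -0.001, -1.0]]
ft_force: [-0.2, 0.4, -4.7]
grip_width: 0.0207
gripper_force: 99.9
0.81 [365.0, 174.4, 159.6, 105.9] ((509.1796875, -153.10386657714844), (155.3524169921875, 110.80143737792969), 87.7283706665039)
vial [ 0.4763 -0.0022  0.    ]
```

View pics/w5.png

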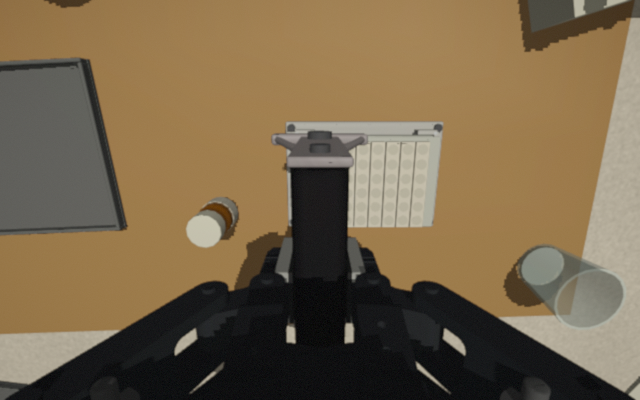

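The plate pose is confirmed at (509,-153) and 87.7°, with the roller hanging square over its left end and the vial clear. I'll descend in small steps.

```bash
python3 -m pendant '[[0,0,0,0.025,0,0,0],[0,0,0,0.05,0,0,0],[0,0,0,0.066,0,0,0],[0,0,0,0.066,0,0,0]]' | grep -E 'pos|ft'; for i in 1; do python3 -m pendant '[[0,0,0,0.001,0,0,0],[0,0,0,0.002,0,0,0],[0,0,0,0.002,0,0,0]]' | grep -E 'pos|ft'; done;  python3 -m pendant '[[0,0,0,0.001,0,0,0],[0,0,0,0.002,0,0,0],[0,0,0,0.002,0,0,0]]' | grep -E 'pos|ft'
```

```text
position: [0.5105, -0.1071, 0.1364]
ft_force: [0.5, 0.1, -3.4]
position: [0.511, -0.1082, 0.1357]
ft_force: [-0.4, -0.1, -4.7]
position: [0.5109, -0.1082, 0.1332]
ft_force: [-0.5, 0.1, -3.4]
```

```bash
python3 -m pendant '[[0,0,0,0.001,0,0,0],[0,0,0,0.0015,0,0,0],[0,0,0,0.0015,0,0,0]]' | grep -E 'pos|ft';  python3 -m pendant '[[0,0,0,0.001,0,0,0],[0,0,0,0.001,0,0,0]]' | grep -E 'pos|ft'; python3 -m pendant '[[0,0,0,0.001,0,0,0],[0,0,0,0.001,0,0,0]]' | grep -E 'pos|ft'
```

```text
position: [0.5109, -0.1082, 0.1318]
ft_force: [0.1, -0.2, -4.3]
position: [0.5109, -0.1081, 0.1307]
ft_force: [0.4, 0.4, -3.9]
position: [0.5109, -0.1082, 0.1297]
ft_force: [1.0, 0.6, -3.9]
```

```bash
python3 -m pendant '[[0,0,0,0.001,0,0,0],[0,0,0,0.001,0,0,0]]' | grep -E 'pos|ft';  python3 -m pendant '[[0,0,0,0.001,0,0,0],[0,0,0,0.001,0,0,0]]' | grep -E 'pos|ft'
```

```text
position: [0.5109, -0.1082, 0.1288]
ft_force: [0.9, 0.6, -4.8]
position: [0.5109, -0.1082, 0.1277]
ft_force: [-0.1, -0.1, -4.5]
```

```bash
for i in 1; do python3 -m pendant '[[0,0,0,0.001,0,0,0],[0,0,0,0.001,0,0,0]]' | grep -E 'pos|ft';  python3 -m pendant '[[0,0,0,0.001,0,0,0],[0,0,0,0.001,0,0,0]]' | grep -E 'pos|ft'; done
```

```text
position: [0.5109, -0.1082, 0.1267]
ft_force: [0.2, 0.1, -3.1]
position: [0.511, -0.1082, 0.1259]
ft_force: [0.3, 0.2, -2.4]
```

```bash
python3 -m pendant '[[0,0,0,0.001,0,0,0],[0,0,0,0.001,0,0,0]]' | grep -E 'pos|ft'; python3 -m pendant '[[0,0,0,0.001,0,0,0],[0,0,0,0.001,0,0,0]]' | grep -E 'pos|ft'
```

```text
position: [0.511, -0.1082, 0.125]
ft_force: [-1.3, 0.7, -0.6]
position: [0.511, -0.1081, 0.124]
ft_force: [-0.7, 1.4, 2.2]
```

```bash
python3 -m pendant '[[0,0,0,0.0005,0,0,0],[0,0,0,0.001,0,0,0]]' | grep -E 'pos|ft'
```

```text
position: [0.511, -0.1081, 0.1229]
ft_force: [0.5, 1.0, 2.1]
```

```bash
python3 -m pendant '[[0,0,0,0.0005,0,0,0],[0,0,0,0.0005,0,0,0]]' | grep -E 'pos|ft'
```

```text
position: [0.511, -0.1082, 0.1225]
ft_force: [-0.5, 1.5, 5.2]
```

```bash
python3 -m pendant '[[0,0,0,0.0005,0,0,0],[0,0,0,0.0005,0,0,0]]' | grep -E 'pos|ft'; python3 -m pendant '[[0,0,0,0,0,0,0]]' | grep -E 'pos|ft'
```

```text
position: [0.5111, -0.1083, 0.1225]
ft_force: [-2.5, 1.6, 8.4]
position: [0.5111, -0.1083, 0.1225]
ft_force: [-2.2, 1.7, 8.8]
```

```bash
python3 -m pendant '[[0,0,0.002,0,0,0,0],[0,0,0.004,0,0,0,0],[0,0,0.006,0,0,0,0]]' | grep -E 'pos|ft'
```

```text
position: [0.5109, -0.1145, 0.1224]
ft_force: [-1.4, 0.6, 7.1]
```

```bash
python3 -m pendant '[[0,0,0.002,0,0,0,0],[0,0,0.004,0,0,0,0],[0,0,0.006,0,0,0,0]]' | grep -E 'pos|ft'
```

```text
position: [0.5107, -0.1201, 0.1223]
ft_force: [-2.2, 1.3, 7.6]
```

```bash
python3 -m pendant '[[0,0,0.002,0,0,0,0],[0,0,0.004,0,0,0,0],[0,0,0.006,0,0,0,0]]' | grep -E 'pos|ft'; python3 -m pendant '[[0,0,0.002,0,0,0,0],[0,0,0.004,0,0,0,0],[0,0,0.006,0,0,0,0]]' | grep -E 'pos|ft'
```

```text
position: [0.5104, -0.1264, 0.1222]
ft_force: [-0.2, 1.2, 6.2]
position: [0.5101, -0.132, 0.1222]
ft_force: [0.1, 4.0, 6.2]
```

```bash
python3 -m pendant '[[0,0,0.002,0,0,0,0],[0,0,0.004,0,0,0,0],[0,0,0.006,0,0,0,0]]' | grep -E 'pos|ft'
```

```text
position: [0.5099, -0.1384, 0.1221]
ft_force: [-0.6, 1.6, 5.3]
```

```bash
python3 -m pendant '[[0,0,0.002,0.0002,0,0,0],[0,0,0.004,0.0003,0,0,0],[0,0,0.006,0.0004,0,0,0]]' | grep -E 'pos|ft'; python3 -m pendant '[[0,0,0.002,0,0,0,0],[0,0,0.004,0.0001,0,0,0],[0,0,0.006,0.0001,0,0,0]]' | grep -E 'pos|ft'
```

```text
position: [0.5097, -0.1442, 0.1219]
ft_force: [-1.3, 3.5, 8.9]
position: [0.5094, -0.1504, 0.1218]
ft_force: [-0.6, 0.3, 7.7]
```

```bash
python3 -m pendant '[[0,0,0.002,0.0001,0,0,0],[0,0,0.004,0.0001,0,0,0],[0,0,0.006,0.0001,0,0,0]]' | grep -E 'pos|ft'; python3 -m pendant '[[0,0,0.002,0,0,0,0],[0,0,0.004,0.0001,0,0,0],[0,0,0.006,0.0001,0,0,0]]' | grep -E 'pos|ft'
```

```text
position: [0.5092, -0.1562, 0.1217]
ft_force: [-0.6, 3.6, 8.1]
position: [0.5089, -0.1624, 0.1216]
ft_force: [-1.2, 1.3, 7.6]
```

Steady at about 12 N net. I'll carry on.

```bash
python3 -m pendant '[[0,0,0.002,0,0,0,0],[0,0,0.004,0.0001,0,0,0],[0,0,0.006,0.0001,0,0,0]]' | grep -E 'pos|ft'; python3 -m pendant '[[0,0,0.002,0,0,0,0],[0,0,0.004,0.0001,0,0,0],[0,0,0.006,0.0001,0,0,0]]' | grep -E 'pos|ft'
```

```text
position: [0.5087, -0.1684, 0.1215]
ft_force: [-0.2, 2.5, 7.6]
position: [0.5085, -0.1742, 0.1214]
ft_force: [-1.2, 1.9, 7.1]
```

```bash
python3 -m pendant '[[0,0,0.002,0,0,0,0],[0,0,0.004,0.0001,0,0,0],[0,0,0.006,0.0001,0,0,0]]' | grep -E 'pos|ft'; python3 -m pendant '[[0,0,0.002,0,0,0,0],[0,0,0.004,0.0001,0,0,0],[0,0,0.006,0.0001,0,0,0]]' | grep -E 'pos|ft'
```

```text
position: [0.5082, -0.1806, 0.1212]
ft_force: [-0.4, -0.2, 6.1]
position: [0.508, -0.1862, 0.1211]
ft_force: [-0.5, 1.8, 6.7]
```

```bash
python3 -m pendant '[[0,0,0.002,0,0,0,0],[0,0,0.004,0.0001,0,0,0],[0,0,0.006,0.0001,0,0,0]]' | grep -E 'pos|ft|time'
```

```text
time_s: 17.75
position: [0.5077, -0.1925, 0.121]
ft_force: [-0.9, 0.1, 6.1]
```

```bash
python3 -m pendant '[[0,0,0.002,0.0001,0,0,0],[0,0,0.004,0.0002,0,0,0],[0,0,0.0065,0.0003,0,0,0],[0,0,0.0065,0.0003,0,0,0]]' | grep -E 'pos|ft'
```

```text
position: [0.5075, -0.1993, 0.1209]
ft_force: [-1.6, -0.8, 6.5]
```

```bash
python3 -m pendant '[[0,0,-0.003,-0.00005,0,0,0],[0,0,-0.006,-0.0001,0,0,0],[0,0,-0.009,-0.00015,0,0,0],[0,0,-0.012,-0.0002,0,0,0],[0,0,-0.015,-0.00025,0,0,0]]' | grep -E 'pos|ft'; python3 -m pendant '[[0,0,-0.003,-0.00005,0,0,0],[0,0,-0.006,-0.0001,0,0,0],[0,0,-0.009,-0.00015,0,0,0],[0,0,-0.012,-0.0002,0,0,0],[0,0,-0.015,-0.00025,0,0,0]]' | grep -E 'pos|ft'
```

```text
position: [0.5081, -0.1842, 0.1212]
ft_force: [-1.8, -1.4, 7.7]
position: [0.5087, -0.1692, 0.1214]
ft_force: [-1.7, -0.7, 7.7]
```

```bash
python3 -m pendant '[[0,0,-0.003,-0.00005,0,0,0],[0,0,-0.006,-0.0001,0,0,0],[0,0,-0.009,-0.00015,0,0,0],[0,0,-0.012,-0.0002,0,0,0],[0,0,-0.015,-0.00025,0,0,0]]' | grep -E 'pos|ft'; python3 -m pendant '[[0,0,-0.003,-0.00005,0,0,0],[0,0,-0.006,-0.0001,0,0,0],[0,0,-0.009,-0.00015,0,0,0],[0,0,-0.012,-0.0002,0,0,0],[0,0,-0.015,-0.00025,0,0,0]]' | grep -E 'pos|ft'
```

```text
position: [0.5094, -0.1542, 0.1217]
ft_force: [-1.4, -1.6, 7.3]
position: [0.51, -0.1392, 0.122]
ft_force: [-1.5, -1.9, 7.2]
```

```bash
python3 -m pendant '[[0,0,-0.003,-0.00005,0,0,0],[0,0,-0.006,-0.0001,0,0,0],[0,0,-0.009,-0.00015,0,0,0],[0,0,-0.012,-0.0002,0,0,0],[0,0,-0.015,-0.00025,0,0,0]]' | grep -E 'pos|ft'; python3 -m pendant '[[0,0,-0.003,-0.00005,0,0,0],[0,0,-0.006,-0.0001,0,0,0],[0,0,-0.009,-0.00015,0,0,0],[0,0,-0.012,-0.0002,0,0,0],[0,0,-0.014,-0.00025,0,0,0]]' | grep -E 'pos|ft|time'
```

```text
position: [0.5106, -0.1242, 0.1222]
ft_force: [-1.5, -1.5, 7.8]
time_s: 22.0
position: [0.5112, -0.1101, 0.1224]
ft_force: [-1.4, -0.7, 7.2]
```

```bash
python3 -m pendant '[[0,0,0,-0.01,0,0,0],[0,0,0,-0.03,0,0,0],[0,0,0,-0.06,0,0,0],[0,0,0,-0.09,0,0,0],[0,0,0,-0.09,0,0,0]]' | grep -E 'pos|ft'; python3 -m pendant '[[0,0.004,-0.055,0,0,0,-0.03],[0,0.008,-0.115,0,0,0,-0.06],[0,0.012,-0.175,0,0,0,-0.1],[0,0.018,-0.235,0,0,0,-0.13],[0,0.0216,-0.293,0,0,0,-0.163]]' >/dev/null; python3 -m pendant '[[0,0,0,0,0,0,0],[0,0,0,0,0,0,0]]'
python3 - <<'E'
from h import *
im=env.get_image('wrist'); cv2.imwrite('pics/w6.png',im['image'])
E
```

```text
position: [0.5114, -0.11, 0.2131]
ft_force: [0.7, -0.3, -5.3]
time_s: 23.5
position: [0.5437, 0.1819, 0.2102]
tool_rot: [[0.992, 0.123, -0.003], [0.123, -0.992, -0.001], [-0.003, 0.0, -1.0]]
ft_force: [0.2, -0.8, -4.4]
grip_width: 0.0202
gripper_force: 100.5
```

View pics/w6.png

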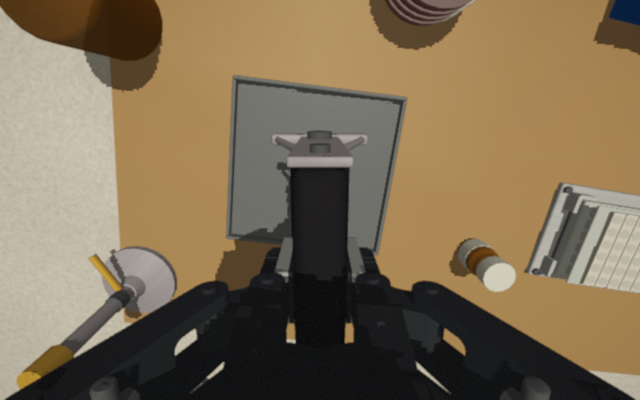

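The roller hangs over the larger tray in the same grasp, and the vial is untouched. I'll lower it.

```bash
python3 -m pendant '[[0,0,0,0.04,0,0,0],[0,0,0,0.08,0,0,0],[0,0,0,0.105,0,0,0],[0,0,0,0.118,0,0,0],[0,0,0,0.118,0,0,0]]' | grep -E 'pos|ft'; python3 -m pendant '[[0,0,0,0.001,0,0,0],[0,0,0,0.002,0,0,0],[0,0,0,0.004,0,0,0],[0,0,0,0.004,0,0,0]]' | grep -E 'pos|ft|rot'
```

```text
position: [0.5442, 0.1814, 0.0935]
ft_force: [-0.1, 0.0, -4.5]
position: [0.5442, 0.1823, 0.0898]
tool_rot: [[0.992, 0.123, -0.0], [0.123, -0.992, -0.0], [-0.0, -0.0, -1.0]]
ft_force: [0.0, 0.3, -4.1]
```

```bash
python3 -m pendant '[[0,0,0,0.002,0,0,0],[0,0,0,0.004,0,0,0],[0,0,0,0.0055,0,0,0],[0,0,0,0.0055,0,0,0]]' | grep -E 'pos|ft|rot';python3 -m pendant '[[0,0,0,0.0005,0,0,0],[0,0,0,0.0005,0,0,0]]' | grep -E 'pos|ft|rot'
```

```text
position: [0.5442, 0.1822, 0.0842]
tool_rot: [[0.992, 0.122, -0.0], [0.122, -0.992, -0.0], [-0.0, 0.0, -1.0]]
ft_force: [0.4, -0.2, -3.0]
position: [0.5442, 0.1822, 0.0838]
tool_rot: [[0.992, 0.122, -0.0], [0.122, -0.992, 0.0], [-0.0, -0.0, -1.0]]
ft_force: [0.6, 0.3, -4.6]
```

```bash
python3 -m pendant '[[0,0,0,0.0005,0,0,0],[0,0,0,0.0005,0,0,0]]' | grep -E 'pos|ft';python3 -m pendant '[[0,0,0,0.0004,0,0,0],[0,0,0,0.0004,0,0,0]]' | grep -E 'pos|ft'
```

```text
position: [0.5443, 0.1823, 0.0837]
ft_force: [-1.4, 1.1, 0.8]
position: [0.5443, 0.1823, 0.0837]
ft_force: [-4.4, 0.2, 5.6]
```

```bash
python3 -m pendant '[[0.4,0,0,-0.0006,0,0,0],[0.6,0,0,-0.0006,0,0,0],[1,0,0,-0.0006,0,0,0],[1,0,0,-0.0006,0,0,0],[1,0,0,-0.0006,0,0,0]]' 40; python3 -m pendant '[[1,0,0,-0.0006,0,0,0],[1,0,0,-0.02,0,0,0],[1,0,0,-0.05,0,0,0],[1,0,0,-0.09,0,0,0],[1,0,0,-0.13,0,0,0]]'
python3 -m pendant '[[1,0,0,-0.05,0,0,0],[1,0,0,-0.05,0,0,0]]' | grep time
python3 - <<'E'
from h import *
im=env.get_image('wrist'); s=env.get_image('side')['image']
a=cv2.resize(im['image'],(800,500))[:300]; b=cv2.resize(s[110:310,180:500],(480,300)); t=env.get_image('top')['image'][150:220,320:400]
cv2.imwrite('pics/end.png',np.vstack([a,np.hstack([b,cv2.resize(t,(320,300))])]))
E
```

```text
time_s: 26.55
position: [0.5443, 0.1822, 0.0835]
tool_rot: [[0.992, 0.122, 0.0], [0.122, -0.992, 0.0], [0.0, -0.0, -1.0]]
ft_force: [0.3, 0.4, -0.2]
grip_width: 0.0854
gripper_force: 0.0
time_s: 27.18
position: [0.544, 0.1822, 0.2148]
tool_rot: [[0.992, 0.123, -0.0], [0.123, -0.992, -0.0], [-0.0, 0.0, -1.0]]
ft_force: [0.6, 0.1, -0.2]
grip_width: 0.0856
gripper_force: 0.0
time_s: 27.42
```

View pics/end.png

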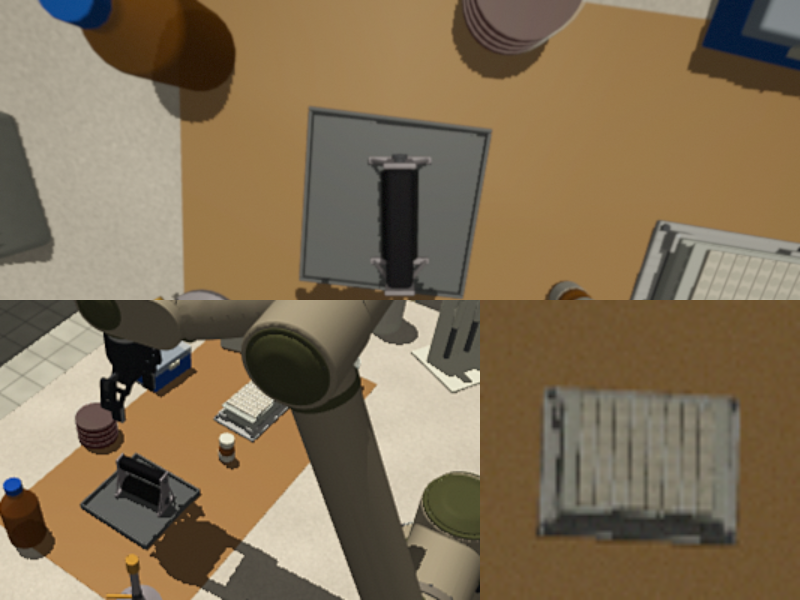

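The roller stands upright in the larger tray, released (wrist view about (398,225)), and the other things are where they were. I'll hand in.

```bash
python3 -c "
from rig import env
print(env.close_job())"
```

```text
the job is handed in; nothing more can be done
None
```

The job is handed in: I rolled the sheet once each way at about 12 N net (readings 9.5–13 N) and stood the roller back upright in the larger tray, about 27 s on the clock; I judged the strips home by the drum's even height over the sheet, not by reading each strip, and no verdict came back.

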